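# Sort the inspected coil by its verdict marker

## Robot

A 7-joint arm with a two-finger parallel gripper is mounted at the origin on the work surface. World frame = base frame: x ahead of the robot, y to its left, z up, the work surface at z = 0. Lengths are in m, angles in rad, forces in N, time in s.
With the tool pointing down it reaches from about 0.425 to 0.875 m from the base axis. Payload 4.7 kg.
Tool frame: the origin (TCP) lies on the centre line of the jaws, within the pads' length; the fingertips stand 14 mm ahead of it and the grasp point (between the pads) lies 5 mm behind it; z points along the fingers, y is the direction in which the jaws open and shut (so a half turn about z gives the same grasp; the last joint's range is limited). The gripper opens to 87 mm and grips with 3 to 60 N. Pads are 19 mm wide; open, the fingers measure 117 mm over their backs; the gripper's body (75 mm by 190 mm) begins 51 mm behind the grasp point.
Start: joints at [-1.268, 0.321, -0.07, 1.45, 0.023, 1.371, -0.057], TCP at [0.185, 0.623, 0.237] pointing down, gripper open.
Joint ranges: [-2.86, 2.86], [-0.3, 2.09], [-1.38, 1.24], [0.06, 2.45], [-1.56, 4.7], [0.09, 2.05], [-2.69, 2.69]. Speed limits (rad/s): [2.57, 2.57, 3.14, 3.14, 3.14, 3.14, 3.14].

## Interface

Orientations are given as a rotation vector (axis times angle).
In Python, from bench import ctrl gives the robot as it stands. The module is installed in compiled form; this text tells all that it offers.
- The arm moves only by the tool step_arm, never from a script. Its argument "plan" is a list of rows, each a list of 3 entries, a list of its own where there are three numbers: the turn, a rotation vector about the tool's x, y, z in rad, then the shift along the tool's x, y, z in m, then the closure in counts, from 0 (fully open) to 255 (shut). In form: [[[rx, ry, rz], [x, y, z], hand], ...]. A call has exactly 10 rows; each row is the pose to reach, as a shift and turn from the pose commanded when the call began, along the tool's axes at that moment; what a row does not reach only later rows make up. A row lasts 1/8 s, in which the tool goes at most 62.5 mm and 10.7 degrees, less where a joint would pass 70% of its speed; a pose out of reach is approached as far as the arm can. A call with a gripper value outside its range is refused whole. The fingers move at their own pace and stop on an object; "squeeze" is the grip in N (left out, the last holds). Time passes only in rows, so rows that repeat a pose let the fingers close, or fill a call up. It gives the time, the measured TCP pose, the force and the opening at its end, in the units of the state.
- ctrl.get_state(): the state, without advancing time (a new reading comes with each control period).
- ctrl.get_image(name): name is "scene" or "side" or "wrist"; returns the picture (384x512x3 uint8, red, green, blue); there is no depth.
- ctrl.calibration(name): a dict with "fov_y" (degrees; the focal length in pixels is half the picture's height over the tangent of half this angle, whatever the lens; pixels are square), "cx", "cy" (the principal point, pixels), "rvec" (rotation vector, rad) and "tvec" (3), from world to camera coordinates, as OpenCV has them. Camera axes: x right, y down, z forward; pixel columns grow to the right and rows downward; lengths in m; the calibration is good to about 2 mm. The wrist camera is an equidistant fisheye: a pixel r from the principal point sees the ray r / f radians off the axis. A picture is of the moment at which its call begins: read the wrist's pose just before it. calibration takes no time and is no camera call; for the wrist camera it gives the pose at the moment of the call.
- ctrl.close_job(): hands the job in, once; it reports no verdict.
Trained networks look in the newest picture that a camera, given by its name, has taken for a name from the list of things; names that differ only in an ending like _2 or _b are one class to them, and where a whole thing is asked for, a point or a joint stands for the part that bears it (a point fixed in the world has none). Each returns a list of dicts, best first, with "score" (0 to 1); they miss things now and then, are a little off and sometimes report something else, mostly with a low value. They report only what shows in the picture. A call takes as long as a camera call.
- ctrl.cut_out(camera, label): "pixels" (384x512 bool, what is visible of it) and "rect" ([left, top, width, height] in pixels, round what is visible of it).
The state is a dict: "time": time; "joint_positions": joint angles; "qd": joint speeds; "joint_torque": joint torques, N m; "position": TCP position; "tool_rot": TCP orientation; "ft_force": force on the tool from outside, world axes, zero at the start; "torque": the same for the moment, N m; "grip_width": opening from 0.0 (shut) to 1.0 (fully open).
Only numpy, scipy, OpenCV 4.12 (cv2) and the standard library are available. Lean on these libraries where they do the work, as an engineer would, in place of code of your own. Each camera call takes 0.05 s, during which the arm holds its last target.

## Task

The coil in the vise has been inspected, and the marker standing on the white square of the verdict board gives the result: blue means it goes in the blue tray, red means it goes in the red tray. Slide the vise jaw fully open by its yellow grip and leave it open, then lift the coil out and set it down flat on the floor of the right tray without dropping it. Leave the markers and everything else on the bench where they are.

Things in the scene. Friction and masses are not known exactly. Their poses are not given: they have to be found in the camera images.
- coil: Inspected coil, 60 x 100 x 66 mm (x, y, z), 0.4 kg. Black base plate 60 x 100 x 18; on it a copper winding 40 wide (x), 60 long (y), top at 64, between white flanges 44 wide (x) at y = +-33. Origin: centre of underside. Starts on the vise bed, axes as the vise's; jaws reach 28 above the bed: grip the winding across x above them. The moving jaw's lip overhangs the plate 6 mm till opened.
- vise: Grey and steel quick-release bench vise, fixed. Origin on the table under the middle of the clamping place; x is the sliding direction. Bed 90 mm wide, 20 mm high, from x = -240 to +60 mm. Fixed steel jaw from x = 30.5 to 60.5 mm, 110 mm wide, top 48 mm above the table.
- vise_jaw (a joint): Opening of the moving jaw in m: 0 closed on the coil, 0.060 fully open; opens towards the vise's -x, about 5 N of friction, stays where it is left. Closed, its steel jaw lies at x = -60.5 to -30.5 mm of the vise, top 48 mm above the table.
- jaw_grip (a point): Point in the upright yellow grip tab of the moving jaw, 13 mm below the tab's top, 72 mm above the table. Tab: 14 mm thick along the vise's x, 34 mm wide along y, from 39 to 85 mm above the table; the slide under it is 39 mm high and the gap from tab to steel jaw is 32 mm. Axes as the vise's; moves with the jaw.
- tray_blue_in (a point): Blue open tray, fixed, outside 110 x 170 x 30 mm (x, y, z), walls 5 mm: inside 100 x 160 mm. This point: centre of its inner floor, 5 mm above the table; y is its long side.
- tray_red_in (a point): Red open tray, fixed, same sizes as the blue one. This point: centre of its inner floor, 5 mm above the table; y is its long side.
- verdict (a point): Centre of the white 66 mm square on the grey verdict board (80 x 200 x 8 mm, fixed), on its top face. A black square, where the marker not in force is parked, lies 110 mm from it towards the board's -y.
- marker_blue: Blue pawn-like marker, 44 mm wide, 50 mm high, loose; stands on the white or the black square. Origin: centre of the underside.
- marker_red: Red marker, same shape; stands on the other square. Origin: centre of the underside.
- spare_coil: Bystander standing on the bench away from the vise: another coil just like the one in the vise. Origin: centre of the underside; y along its length.
- bottle: Bystander: white bottle, 56 mm wide, 110 mm high. Origin: centre of the underside.
- pot: Bystander: open steel pot, 72 mm wide, 70 mm high. Origin: centre of the underside.
- tape_roll: Bystander: yellow ring, 90 mm wide, 25 mm high, lying flat. Origin: centre of the underside.

How it is judged:
On the way, in this order (a step that is already met when the one before it is completed fails the run):
1. the jaw is slid fully open (50 mm or more) with the coil still standing in the vise (value of joint vise_jaw above 0.05 m and distance of coil from where it was at the start of the episode below 0.025 m), for 0.2 s.
2. the coil is lifted out of the vise, clear of the jaws (underside 53 mm or more above the table) (height (world z) of coil above 0.053 m), for 0.1 s.
At the end, for the whole second after the job is handed in: The coil is at rest, upright (0.08 rad), underside within 7 mm of the inner floor, in the tray of the same colour as the marker on the white square (within 35 mm of its centre); coil centre within 30 mm (x) and 40 mm (y) of the tray's; the jaw is still open by 45 mm or more (((horizontal distance between marker_blue and verdict below 0.035 m and x of coil in the frame of tray_blue_in between -0.03 and 0.03 m and y of coil in the frame of tray_blue_in between -0.04 and 0.04 m and z of coil in the frame of tray_blue_in between -0.007 and 0.007 m) or (horizontal distance between marker_red and verdict below 0.035 m and x of coil in the frame of tray_red_in between -0.03 and 0.03 m and y of coil in the frame of tray_red_in between -0.04 and 0.04 m and z of coil in the frame of tray_red_in between -0.007 and 0.007 m)) and angle between coil's own z axis and vertical below 0.08 rad and linear speed of coil below 0.02 m/s and value of joint vise_jaw above 0.045 m); the robot touches nothing.
It fails at once if the coil is dropped or thrown (moving at over 0.7 m/s out of the fingers, a fall of 25 mm) (contact force between the fingers and coil below 0.05 N and linear speed of coil above 0.7 m/s).
It fails at once if a marker is shifted by more than 20 mm (distance of any of marker_blue, marker_red from where it was at the start of the episode above 0.02 m).
It fails at once if the spare coil, bottle, pot or tape roll is shifted by more than 20 mm (distance of any of spare_coil, bottle, pot, tape_roll from where it was at the start of the episode above 0.02 m).
It also fails if it takes over 51 s, if anything falls off the work surface, if the arm or the gripper's body presses on something with over 40 N, if the wrist force passes 120 N, or if a joint passes its speed limit or range.

## Working session

There is one attempt and no reset: what is moved stays moved. The work goes in short steps, Python scripts to look and compute and a tool call to move; the robot and the scene stay as the last step left them, time stands still between calls to the robot, and variables do not carry over. Pictures are saved under pics/ and viewed, and the job is handed in when it is done.

Besides the shell and the picture viewer there is one more tool, called after "Call:" as a command line: name --argument value ..., lists and objects as JSON in quotes. step_arm: Moves the arm, as the interface text tells. Its arguments: {"type":"object","properties":{"plan":{"type":"array"},"squeeze":{"type":"number"}},"required":["plan"]}

```bash
mkdir -p pics; python3 - <<'E'
from bench import ctrl
import cv2
s=ctrl.get_state();print(s['time'],s['position'],s['tool_rot'],s['grip_width'])
for n in ['scene','side','wrist']:
    im=ctrl.get_image(n); cv2.imwrite(f'pics/{n}0.png',im[:,:,::-1]); print(n,ctrl.calibration(n))
E
```

```text
0.0 [0.18506626 0.62256717 0.23545441] [-4.52106568e-01 -3.10874291e+00  2.96957943e-03] 1.0010387829056167
scene {'fov_y': 44.6120020174261, 'cx': 256.79465789553666, 'cy': 197.07897894898613, 'rvec': array([ 1.33784707,  2.4100355 , -0.74973982]), 'tvec': array([ 0.34493646, -0.40279217,  1.60946869])}
side {'fov_y': 48.64171336964644, 'cx': 257.5842249502078, 'cy': 194.65850455885902, 'rvec': array([ 2.2140575 , -0.39760039,  0.1946853 ]), 'tvec': array([-0.56654663,  0.19646412,  1.14222665])}
wrist {'fov_y': 65.70646984690485, 'cx': 256.3636239683169, 'cy': 192.49227113041587, 'rvec': array([-2.33033196, -1.73904354, -0.24241896]), 'tvec': array([-0.64874105, -0.03384348,  0.39083141])}
```

View pics/scene0.png

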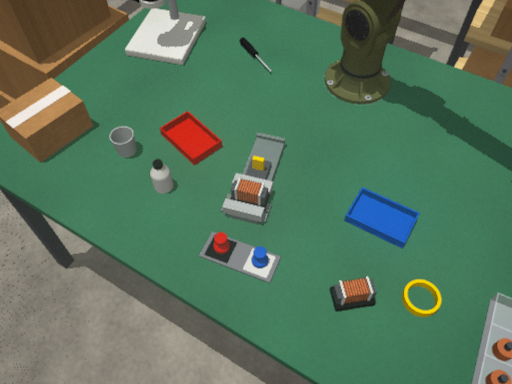

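View pics/side0.png

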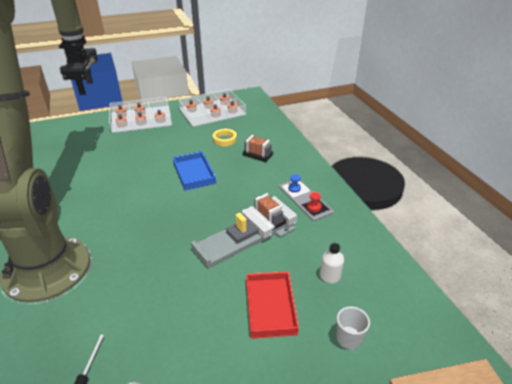

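View pics/wrist0.png

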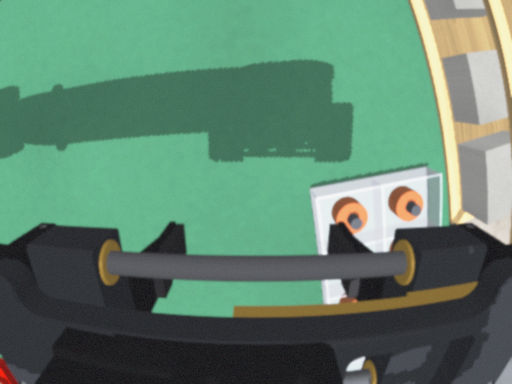

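The scene picture shows the blue marker on the white square at (260,260) and the red one on black at (221,243), so the coil goes in the blue tray at (382,217). The vise coil is at (250,190) and the yellow tab at (258,163).

```bash
cat > h.py <<'E'
import numpy as np, cv2
from bench import ctrl
from scipy.spatial.transform import Rotation as R
def cal(n):
    c=ctrl.calibration(n); f=192/np.tan(np.radians(c['fov_y'])/2)
    return dict(f=f,cx=c['cx'],cy=c['cy'],R=R.from_rotvec(c['rvec']).as_matrix(),t=np.array(c['tvec']),fish=n=='wrist')
def ray(c,u,v):
    x=(u-c['cx'])/c['f'];y=(v-c['cy'])/c['f']
    if c['fish']:
        r=np.hypot(x,y)+1e-12; d=np.array([x/r*np.sin(r),y/r*np.sin(r),np.cos(r)])
    else: d=np.array([x,y,1.])
    return -c['R'].T@c['t'], c['R'].T@d
def onz(c,u,v,z):
    o,d=ray(c,u,v); return o+d*(z-o[2])/d[2]
def proj(c,P):
    q=np.atleast_2d(P)@c['R'].T+c['t']
    if c['fish']:
        r=np.hypot(q[:,0],q[:,1])+1e-12; th=np.arctan2(r,q[:,2]); return np.c_[c['cx']+c['f']*th*q[:,0]/r,c['cy']+c['f']*th*q[:,1]/r]
    return np.c_[c['cx']+c['f']*q[:,0]/q[:,2],c['cy']+c['f']*q[:,1]/q[:,2]]
E
python3 - <<'E'
from h import *
import pickle
out={}
for n in ['scene','side']:
    c=cal(n)
    for l in ['coil','vise','jaw_grip','tray_blue_in','marker_blue','marker_red','verdict','bottle','pot','tape_roll']:
        try: r=ctrl.cut_out(n,l)
        except Exception as e: print(l,e); continue
        out[n,l]=r
        for d in r[:3]:
            v,u=np.nonzero(d['pixels']); 
            if len(u)==0: continue
            print(n,l,round(d['score'],2),d['rect'],u.mean().round(1),v.mean().round(1),onz(c,u.mean(),v.mean(),0.03 if l!='jaw_grip' else .07).round(3))
pickle.dump(out,open('cut0.pkl','wb'))
E
```

```text
scene coil 0.81 [229.6, 179.9, 40.9, 28.2] 249.6 192.9 [ 0.612 -0.048  0.03 ]
scene vise 0.66 [220.1, 132.1, 65.6, 91.4] 256.2 177.7 [ 0.558 -0.06   0.03 ]
scene jaw_grip 0.67 [231.4, 154.2, 41.0, 35.2] 257.3 172.7 [ 0.567 -0.051  0.07 ]
scene tray_blue_in 0.2 [212.9, 232.8, 16.6, 18.7] 220.7 243.8 [ 0.788 -0.025  0.03 ]
scene marker_blue 0.86 [249.6, 245.4, 16.8, 20.3] 259.2 257.8 [0.769 0.081 0.03 ]
scene marker_blue 0.73 [198.8, 232.5, 80.8, 48.9] 239.4 258.9 [0.799 0.04  0.03 ]
scene marker_red 0.66 [210.1, 235.1, 21.5, 15.7] 220.8 244.1 [ 0.788 -0.024  0.03 ]
scene marker_red 0.63 [232.6, 155.9, 38.2, 35.8] 257.2 172.3 [ 0.54  -0.068  0.03 ]
scene marker_red 0.58 [221.8, 134.7, 60.0, 89.3] 256.5 177.3 [ 0.556 -0.06   0.03 ]
scene verdict 0.79 [198.6, 232.7, 82.6, 45.9] 240.0 258.8 [0.798 0.041 0.03 ]
scene bottle 0.94 [146.0, 160.0, 22.9, 35.5] 160.9 177.4 [ 0.701 -0.292  0.03 ]
scene pot 0.82 [111.1, 126.1, 22.4, 30.4] 123.2 141.3 [ 0.653 -0.475  0.03 ]
scene pot 0.53 [329.2, 277.9, 46.0, 34.2] 352.8 294.4 [0.734 0.326 0.03 ]
scene tape_roll 0.82 [399.9, 279.1, 40.0, 39.4] 420.
[... 357 characters left out ...]
n 0.64 [170.6, 150.7, 42.9, 40.2] 193.8 170.4 [0.471 0.264 0.03 ]
side marker_blue 0.72 [288.9, 172.5, 12.0, 20.9] 294.4 183.1 [0.763 0.079 0.03 ]
side marker_blue 0.28 [319.2, 241.4, 22.4, 44.8] 331.4 263.8 [ 0.709 -0.276  0.03 ]
side marker_red 0.77 [308.5, 192.6, 12.5, 21.1] 314.0 202.3 [ 0.779 -0.032  0.03 ]
side verdict 0.67 [276.0, 180.2, 55.6, 44.0] 306.8 201.3 [ 0.76 -0.02  0.03]
side bottle 0.84 [318.2, 242.6, 24.3, 42.0] 331.6 263.7 [ 0.709 -0.276  0.03 ]
side pot 0.58 [338.2, 305.6, 32.3, 43.4] 351.5 326.1 [ 0.661 -0.461  0.03 ]
side pot 0.38 [226.2, 206.3, 47.9, 38.1] 249.1 225.3 [ 0.556 -0.061  0.03 ]
side tape_roll 0.65 [213.5, 126.5, 24.6, 17.6] 224.3 137.0 [0.633 0.439 0.03 ]
```

```bash
cat >> h.py <<'E'
from scipy.optimize import minimize
def box(x0,x1,y0,y1,z0,z1):
    return np.array([[x,y,z] for x in(x0,x1) for y in(y0,y1) for z in(z0,z1)])
def place(B,p):
    c,s=np.cos(p[2]),np.sin(p[2]); return np.c_[c*B[:,0]-s*B[:,1]+p[0],s*B[:,0]+c*B[:,1]+p[1],B[:,2]]
def sil(c,boxes,p,S=4,sh=(384,512)):
    m=np.zeros((sh[0]*S,sh[1]*S),np.uint8)
    for B in boxes:
        h=cv2.convexHull(((proj(c,place(B,p))+.5)*S*16).astype(np.int32)); cv2.fillConvexPoly(m,h,255,shift=4)
    return cv2.resize(m,sh[::-1],interpolation=cv2.INTER_AREA)/255.
def fit(obs,boxes,p0,steps=(.02,.02,.15)):
    def cost(p):
        s=0
        for c,m in obs:
            q=sil(c,boxes,p); s+=1-np.minimum(q,m).sum()/np.maximum(q,m).sum()
        return s/len(obs)
    p0=np.array(p0,float); S=np.array([p0]+[p0+np.eye(3)[i]*steps[i] for i in range(3)])
    r=minimize(cost,p0,method='Nelder-Mead',options=dict(initial_simplex=S,xatol=1e-4,fatol=1e-5)); return r.x,r.fun
COIL=[box(-.03,.03,-.05,.05,.02,.038),box(-.022,.022,-.036,.036,.038,.086)]
VISE=[box(-.24,.06,-.045,.045,0,.02),box(.0305,.0605,-.055,.055,0,.048)]
TRAY=[box(-.055,.055,-.085,.085,-.005,.025)]
for B in TRAY: B[:,2]+=.005
E
python3 - <<'E'
from h import *
im={n:cv2.imread(f'pics/{n}0.png') for n in('scene','side')}
C={n:cal(n) for n in im}
def comp(m,near):
    k,l,st,ce=cv2.connectedComponentsWithStats(m.astype(np.uint8))
    i=min(range(1,k),key=lambda i:np.hypot(*(ce[i]-near)) if st[i,4]>15 else 1e9); print(st[i],ce[i].round(1)); return (l==i)
def hsv(n): return cv2.cvtColor(im[n],cv2.COLOR_BGR2HSV)
T=[];Y=[]
for n,a,b in(('scene',(382,217),(258,163)),('side',(194,170),(241,223))):
    h=hsv(n)
    T.append((C[n],comp((abs(h[...,0].astype(int)-112)<10)&(h[...,1]>130)&(h[...,2]>50),a)*1.))
    Y.append((C[n],comp((abs(h[...,0].astype(int)-25)<7)&(h[...,1]>130)&(h[...,2]>100),b)*1.))
for yaw in(0,.5,-.5,1.2):
    print('tray',fit(T,TRAY,(.47,.25,yaw)), [fit([t],TRAY,(.47,.25,yaw)) for t in T])
TAB=[box(-.007,.007,-.017,.017,.039,.085)]
for yaw in (.2,.5,.8): print('tab',fit(Y,TAB,(.54,-.08,yaw),(.01,.01,.1)))
E
```

```text
[ 345  187   74   61 2504] [381.8 216.7]
[252 156  12  15 154] [257.6 162.7]
[ 173  152   43   38 1145] [193.9 170.2]
[236 214  10  18 119] [240.8 222.7]
tray (array([0.47696999, 0.29355393, 0.01441873]), np.float64(0.04752443745282625)) [(array([0.47865575, 0.29382767, 0.02373099]), np.float64(0.031903818944725604)), (array([0.47534331, 0.2929129 , 0.01171753]), np.float64(0.04528661544205792))]
tray (array([0.47693906, 0.29358363, 0.01523282]), np.float64(0.047223417451166594)) [(array([0.47839826, 0.29368157, 0.01517593]), np.float64(0.03397727065986611)), (array([0.47538332, 0.29244284, 0.00847802]), np.float64(0.04444706707710855))]
tray (array([0.47693154, 0.29363904, 0.01346983]), np.float64(0.04752379683711572)) [(array([0.47856688, 0.2938802 , 0.01750043]), np.float64(0.032280362728699497)), (array([0.4754132 , 0.29246713, 0.0085292 ]), np.float64(0.0445472991356054))]
tray (array([0.4770541 , 0.2936993 , 0.01431177]), np.float64(0.047566772872296936)) [(array([0.47852084, 0.29378226, 0.02417718]), np.float64(0.03256158637886386)), (array([0.47525742, 0.29276369, 0.00570976]), np.float64(0.04452133416417958))]
tab (array([ 0.52853791, -0.07270684,  0.24627092]), np.float64(0.2513168298563999))
tab (array([ 0.5298193 , -0.07372607,  0.55876932]), np.float64(0.2764965557636312))
tab (array([ 0.52789989, -0.07278771,  0.10005989]), np.float64(0.2355824803072939))
```

```bash
python3 - <<'E'
import cv2
a=cv2.imread('pics/scene0.png')[120:230,210:300];b=cv2.imread('pics/side0.png')[185:275,185:305]
cv2.imwrite('pics/crop0.png',cv2.hconcat([cv2.resize(a,(400,489),interpolation=cv2.INTER_CUBIC),cv2.resize(cv2.resize(b,(400,300)),(400,489))]))
E
```

```text
(no output)
```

View pics/crop0.png

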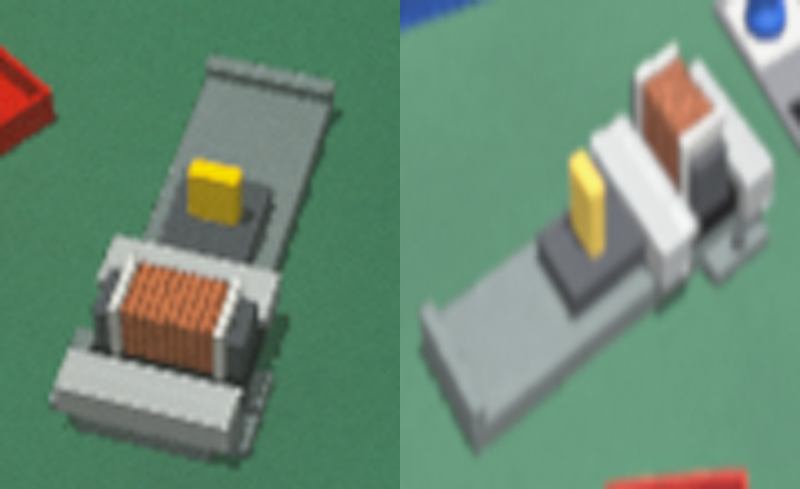

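```bash
cat >> h.py <<'E'
def visem(j=0): return VISE+[box(-.0605-j,-.0305-j,-.055,.055,.02,.048),box(-.1065-j,-.0925-j,-.017,.017,.039,.085),box(-.125-j,-.06-j,-.03,.03,.02,.039)]
def notgreen(im):
    h=cv2.cvtColor(im,cv2.COLOR_BGR2HSV).astype(int)
    return ~((abs(h[...,0]-75)<18)&(h[...,1]>75))
E
python3 - <<'E'
from h import *
obs=[];vis=[]
for n,a in(('scene',(258,163)),('side',(241,223))):
    im=cv2.imread(f'pics/{n}0.png'); m=notgreen(im)
    k,l,st,ce=cv2.connectedComponentsWithStats(cv2.morphologyEx(m.astype(np.uint8),cv2.MORPH_OPEN,np.ones((2,2))))
    M=l==l[a[1],a[0]]; print(st[l[a[1],a[0]]]); obs.append((cal(n),M*1.)); vis.append((n,im,M))
B=visem()+COIL
p=None
for yaw in(.2,.5,.8):
    r=fit(obs,B,(.61,-.04,yaw)); print(r)
    if p is None or r[1]<p[1]: p=r
print([fit([o],B,p[0]) for o in obs])
ims=[]
for n,im,M in vis:
    c=cal(n); S=5
    x,y=(205,120) if n=='scene' else (185,185)
    big=cv2.resize(im[y:y+110,x:x+115],None,fx=S,fy=S)
    for b in B[:4]+COIL:
        q=place(b,p[0]); uv=(proj(c,q)+.5-[x,y])*S
        for i in range(8):
            for j in range(i):
                if bin(i^j).count('1')==1: cv2.line(big,tuple(map(int,uv[i])),tuple(map(int,uv[j])),(0,0,255),1)
    ims.append(cv2.resize(big,(400,400)))
cv2.imwrite('pics/fit0.png',cv2.hconcat(ims))
E
```

```text
[ 222  133   64   92 3275]
[ 191  193  108   77 3697]
(array([ 0.62402327, -0.04312334,  0.27634088]), np.float64(0.09926174354789369))
(array([ 0.62409495, -0.0433358 ,  0.27555182]), np.float64(0.09911772951831815))
(array([ 0.62405444, -0.04303477,  0.28041357]), np.float64(0.09980906145479812))
[(array([ 0.62459975, -0.04136069,  0.27407895]), np.float64(0.07255489691419259)), (array([ 0.6245364 , -0.0465512 ,  0.28829126]), np.float64(0.07879424796286416))]
```

View pics/fit0.png

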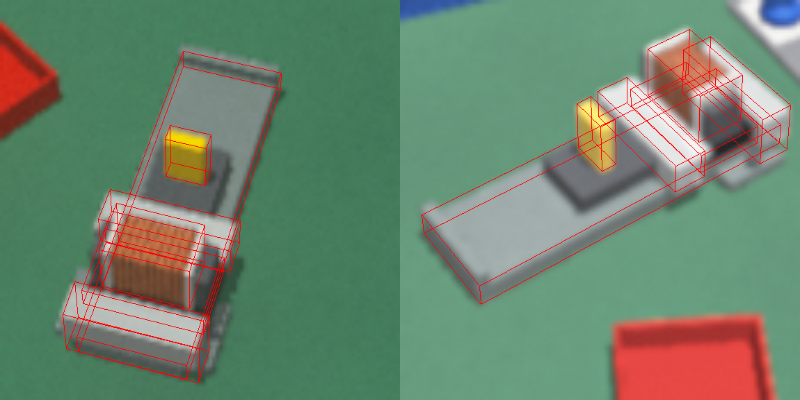

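Vise at (0.624, −0.043), yaw 0.277, and blue tray at (0.477, 0.293), yaw 0.014. The overlay agrees in both views, and the yellow tab fitted separately matches the prediction within 3 mm. Next I plan the first transfer.

```bash
cat >> h.py <<'E'
def rel(x,y,z,yaw,show=True):
    """tool y along (cos yaw, sin yaw), z down (or half-turn, nearest)"""
    s=ctrl.get_state(); R0=R.from_rotvec(s['tool_rot']).as_matrix(); p0=np.array(s['position'])
    best=None
    for k in(0,np.pi):
        yy=np.array([np.cos(yaw+k),np.sin(yaw+k),0]); zz=np.array([0,0,-1.]); Rt=np.c_[np.cross(yy,zz),yy,zz]
        rv=R.from_matrix(R0.T@Rt).as_rotvec()
        if best is None or np.linalg.norm(rv)<np.linalg.norm(best): best=rv
    d=R0.T@(np.array([x,y,z])-p0)
    print('t',s['time'],'p0',p0.round(4),'turn',best.round(3),'shift',d.round(4),'norm',np.linalg.norm(d).round(3),'f',np.round(s['ft_force'],1),'grip',round(s['grip_width'],3))
    return best,d
V=(.6241,-.0433,.277)
def vp(x,y=0): c,s=np.cos(V[2]),np.sin(V[2]); return V[0]+c*x-s*y, V[1]+s*x+c*y
E
python3 - <<'E'
from h import *
s=ctrl.get_state(); print(R.from_rotvec(s['tool_rot']).as_matrix().round(3))
print(vp(-.0995))
rel(.56,.25,.24,.277)
rel(*vp(-.0995),.2,.277)
E
```

```text
[[-0.959  0.285  0.   ]
 [ 0.285  0.959  0.   ]
 [-0.     0.    -1.   ]]
(np.float64(0.5283929221629698), np.float64(-0.07051038867595709))
t 1.15 p0 [0.1852 0.6231 0.2366] turn [ 0.    -0.     1.005] shift [-0.4656 -0.2509 -0.0034] norm 0.529 f [ 0.4 -0.5  0.3] grip 0.997
t 1.15 p0 [0.1852 0.6231 0.2366] turn [ 0.    -0.     1.005] shift [-0.5266 -0.5671  0.0365] norm 0.775 f [ 0.4 -0.5  0.3] grip 0.997
```

Call:
step_arm --plan '[[[0, 0, 0.05], [-0.025, -0.015, 0], 0], [[0, 0, 0.15], [-0.075, -0.04, 0], 0], [[0, 0, 0.25], [-0.125, -0.068, 0], 0], [[0, 0, 0.37], [-0.175, -0.095, 0], 0], [[0, 0, 0.49], [-0.225, -0.122, 0], 0], [[0, 0, 0.61], [-0.275, -0.15, 0], 0], [[0, 0, 0.73], [-0.325, -0.175, 0], 0], [[0, 0, 0.85], [-0.375, -0.205, 0], 0], [[0, 0, 0.95], [-0.42, -0.235, 0], 0], [[0, 0, 1.005], [-0.45, -0.27, 0], 0]]'

```text
time: 2.4
position: [0.5412, 0.2341, 0.2367]
tool_rot: [1.897, 2.503, 0.001]
ft_force: [0.7, 0.2, -0.2]
grip_width: 0.999
```

```bash
python3 - <<'E'
from h import *
rel(*vp(-.0995),.2,.277)
rel(*vp(-.05),.24,.277)
E
```

```text
t 2.4 p0 [0.5412 0.2341 0.2367] turn [ 0.001  0.    -0.003] shift [-0.2898 -0.0947  0.0367] norm 0.307 f [ 0.7  0.2 -0.2] grip 0.999
t 2.4 p0 [0.5412 0.2341 0.2367] turn [ 0.001  0.    -0.003] shift [-0.2897 -0.0451 -0.0032] norm 0.293 f [ 0.7  0.2 -0.2] grip 0.999
```

Call:
step_arm --plan '[[[0, 0, 0], [-0.03, -0.01, 0.003], 0], [[0, 0, 0], [-0.08, -0.026, 0.008], 0], [[0, 0, 0], [-0.13, -0.042, 0.015], 0], [[0, 0, 0], [-0.18, -0.059, 0.02], 0], [[0, 0, 0], [-0.23, -0.075, 0.028], 0], [[0, 0, 0], [-0.265, -0.087, 0.033], 0], [[0, 0, 0], [-0.285, -0.093, 0.036], 0], [[0, 0, 0], [-0.29, -0.095, 0.037], 0], [[0, 0, 0], [-0.29, -0.095, 0.037], 0], [[0, 0, 0], [-0.29, -0.095, 0.037], 0]]'

```text
time: 3.65
position: [0.5278, -0.0673, 0.1996]
tool_rot: [-1.891, -2.509, -0.001]
ft_force: [0.0, -0.0, -0.2]
grip_width: 1.001
```

```bash
python3 - <<'E'
from h import *
rel(*vp(-.0995),.067,.277)
c=cal('wrist'); im=ctrl.get_image('wrist')[:,:,::-1].copy(); cv2.imwrite('pics/wrist1.png',im)
print((-c['R'].T@c['t']).round(3),c['R'][2].round(2))
p=V
for b in visem()[:4]+COIL:
    uv=proj(c,place(b,p))+.5
    for i in range(8):
        for j in range(i):
            if bin(i^j).count('1')==1: cv2.line(im,tuple(map(int,uv[i])),tuple(map(int,uv[j])),(0,0,255),1)
cv2.imwrite('pics/wrist1o.png',im)
E
```

```text
t 3.65 p0 [ 0.5278 -0.0673  0.1996] turn [ 0.    -0.     0.002] shift [-0.0033 -0.0004  0.1326] norm 0.133 f [ 0.  -0.  -0.2] grip 1.001
[0.507 0.004 0.348] [ 0.08 -0.26 -0.96]
```

View pics/wrist1o.png

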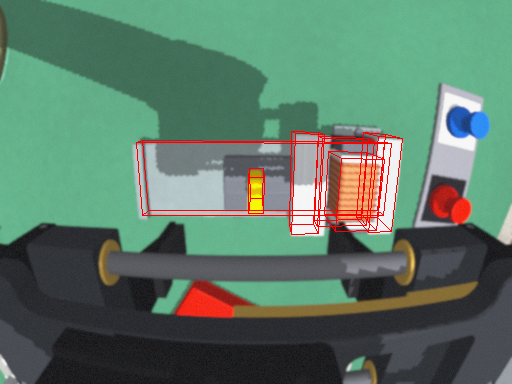

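```bash
python3 - <<'E'
import cv2
a=cv2.imread('pics/wrist1.png')[110:245,125:415];b=cv2.imread('pics/wrist1o.png')[110:245,125:415]
f=lambda i:cv2.resize(i,(640,298),interpolation=cv2.INTER_CUBIC)
cv2.imwrite('pics/w1c.png',cv2.vconcat([f(a),f(b)]))
E
```

```text
(no output)
```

View pics/w1c.png

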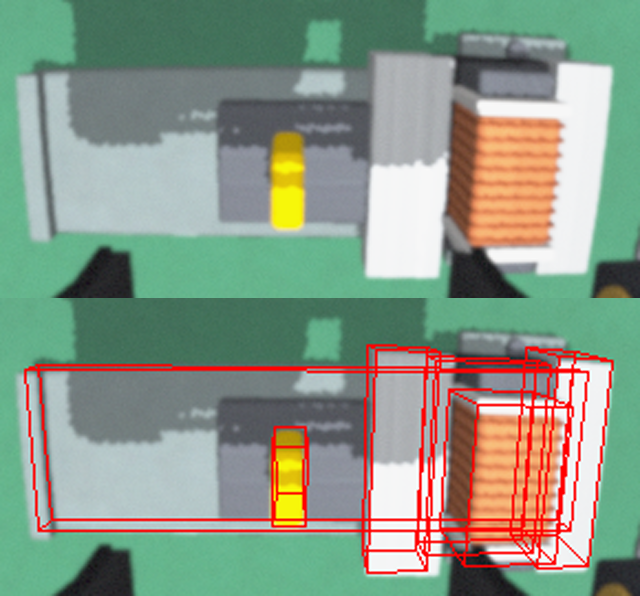

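```bash
sed -i 's/^V=.*/V=(.6238,-.0458,.277)/' h.py; python3 - <<'E'
from h import *
rel(*vp(-.0995),.067,.277)
rel(*vp(-.1595),.067,.277)
E
```

```text
t 3.7 p0 [ 0.5278 -0.0673  0.1996] turn [ 0.    -0.     0.002] shift [-0.0056 -0.0013  0.1326] norm 0.133 f [-0.2 -1.  -0. ] grip 0.995
t 3.7 p0 [ 0.5278 -0.0673  0.1996] turn [ 0.    -0.     0.002] shift [-0.0055 -0.0613  0.1326] norm 0.146 f [-0.2 -1.  -0. ] grip 0.995
```

Call:
step_arm --plan '[[[0, 0, 0], [-0.003, -0.001, 0.02], 0], [[0, 0, 0], [-0.005, -0.001, 0.06], 0], [[0, 0, 0], [-0.0055, -0.001, 0.095], 0], [[0, 0, 0], [-0.0055, -0.001, 0.12], 0], [[0, 0, 0], [-0.0055, -0.001, 0.13], 0], [[0, 0, 0], [-0.0055, -0.001, 0.132], 0], [[0, 0, 0], [-0.0055, -0.001, 0.132], 255], [[0, 0, 0], [-0.0055, -0.001, 0.132], 255], [[0, 0, 0], [-0.0055, -0.001, 0.132], 255], [[0, 0, 0], [-0.0055, -0.001, 0.132], 255]]' --squeeze 30

```text
time: 4.95
position: [0.5283, -0.0744, 0.0679]
tool_rot: [1.893, 2.506, 0.001]
ft_force: [0.2, -0.8, 0.9]
grip_width: 0.63
```

```bash
python3 - <<'E'
from h import *
rel(*vp(-.1595),.067,.277)
cv2.imwrite('pics/wrist2.png',ctrl.get_image('wrist')[:,:,::-1])
E
```

```text
t 4.95 p0 [ 0.5283 -0.0744  0.0679] turn [ 0.001  0.    -0.   ] shift [ 0.0014 -0.0599  0.0009] norm 0.06 f [ 0.2 -0.8  0.9] grip 0.63
```

View pics/wrist2.png

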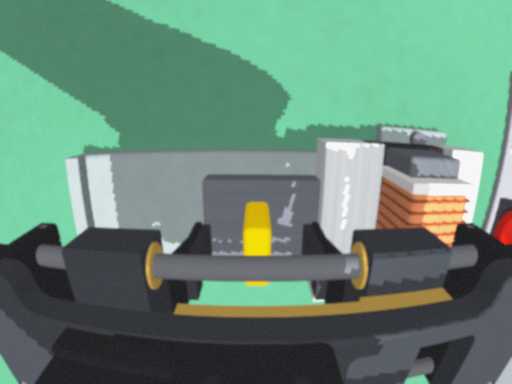

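The fingers are still closing (0.63). The tab at (257,240) is centred between the fingertips at about (200,260) and (315,260). I keep closing.

Call:
step_arm --plan '[[[0, 0, 0], [0, 0, 0], 255], [[0, 0, 0], [0, 0, 0], 255], [[0, 0, 0], [0, 0, 0], 255], [[0, 0, 0], [0, 0, 0], 255], [[0, 0, 0], [0, 0, 0], 255], [[0, 0, 0], [0, 0, 0], 255], [[0, 0, 0], [0, 0, 0], 255], [[0, 0, 0], [0, 0, 0], 255], [[0, 0, 0], [0, 0, 0], 255], [[0, 0, 0], [0, 0, 0], 255]]'

```text
time: 6.25
position: [0.5283, -0.0743, 0.0676]
tool_rot: [1.893, 2.507, 0.001]
ft_force: [3.2, -0.4, -2.6]
grip_width: 0.16
```

Call:
step_arm --plan '[[[0, 0, 0], [0, -0.006, 0], 255], [[0, 0, 0], [0, -0.014, 0], 255], [[0, 0, 0], [0, -0.022, 0], 255], [[0, 0, 0], [0, -0.031, 0], 255], [[0, 0, 0], [0, -0.04, 0], 255], [[0, 0, 0], [0, -0.048, 0], 255], [[0, 0, 0], [0, -0.054, 0], 255], [[0, 0, 0], [0, -0.058, 0], 255], [[0, 0, 0], [0, -0.059, 0], 255], [[0, 0, 0], [0, -0.059, 0], 255]]'

```text
time: 7.5
position: [0.4717, -0.09, 0.0676]
tool_rot: [1.893, 2.507, 0.001]
ft_force: [4.2, 3.3, -5.9]
grip_width: 0.157
```

```bash
python3 - <<'E'
from h import *
rel(*vp(-.1595),.067,.277)
cv2.imwrite('pics/wrist3.png',ctrl.get_image('wrist')[:,:,::-1])
cv2.imwrite('pics/side3.png',ctrl.get_image('side')[:,:,::-1])
E
```

```text
t 7.5 p0 [ 0.4717 -0.09    0.0676] turn [ 0.001 -0.     0.   ] shift [ 0.0009 -0.0011  0.0006] norm 0.002 f [ 4.2  3.3 -5.9] grip 0.157
```

View pics/wrist3.png

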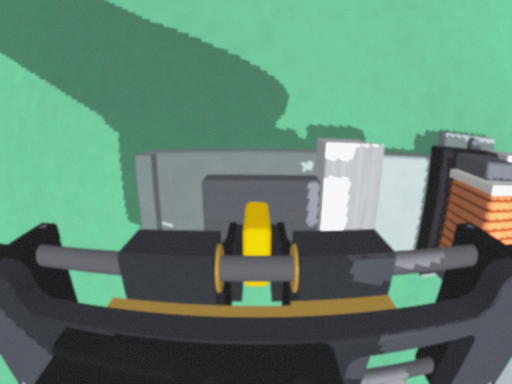

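The jaw opened 58.7 mm with the coil staying behind (right edge, about (480,190)). I release and lift.

Call:
step_arm --plan '[[[0, 0, 0], [0, 0, 0], 0], [[0, 0, 0], [0, 0, 0], 0], [[0, 0, 0], [0, 0, 0], 0], [[0, 0, 0], [0, 0, 0], 0], [[0, 0, 0], [0, 0, -0.01], 0], [[0, 0, 0], [0, 0, -0.035], 0], [[0, 0, 0], [0, 0, -0.07], 0], [[0, 0, 0], [0, 0, -0.1], 0], [[0, 0, 0], [0, 0, -0.115], 0], [[0, 0, 0], [0, 0, -0.12], 0]]'

```text
time: 8.85
position: [0.4716, -0.0905, 0.1883]
tool_rot: [1.893, 2.506, 0.002]
ft_force: [-0.2, 0.1, 0.0]
grip_width: 0.997
```

```bash
python3 - <<'E'
from h import *
rel(*vp(0),.187,.277)
c=cal('wrist'); im=ctrl.get_image('wrist')[:,:,::-1].copy(); cv2.imwrite('pics/wrist4.png',im); a=im.copy()
for b in visem(.0587)[:4]+COIL:
    uv=proj(c,place(b,V))+.5
    for i in range(8):
        for j in range(i):
            if bin(i^j).count('1')==1: cv2.line(im,tuple(map(int,uv[i])),tuple(map(int,uv[j])),(0,0,255),1)
f=lambda i:cv2.resize(i[100:245,180:480],(600,290),interpolation=cv2.INTER_CUBIC)
cv2.imwrite('pics/wrist4o.png',cv2.vconcat([f(a),f(im)]))
E
```

```text
t 8.85 p0 [ 0.4716 -0.0905  0.1883] turn [0.001 0.    0.   ] shift [0.0014 0.1586 0.0015] norm 0.159 f [-0.2  0.1  0. ] grip 0.997
```

View pics/wrist4o.png

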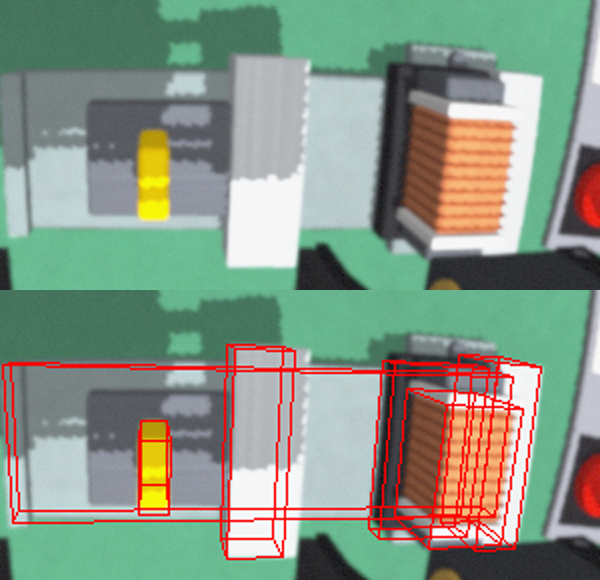

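Call:
step_arm --plan '[[[0, 0, 0], [0, 0.03, 0], 0], [[0, 0, 0], [0.001, 0.08, 0], 0], [[0, 0, 0], [0.001, 0.125, 0], 0], [[0, 0, 0], [0.001, 0.15, 0.01], 0], [[0, 0, 0], [0.001, 0.158, 0.03], 0], [[0, 0, 0], [0.001, 0.1585, 0.065], 0], [[0, 0, 0], [0.001, 0.1585, 0.095], 0], [[0, 0, 0], [0.001, 0.1585, 0.113], 0], [[0, 0, 0], [0.001, 0.1585, 0.12], 0], [[0, 0, 0], [0.001, 0.1585, 0.12], 0]]'

```text
time: 10.15
position: [0.6234, -0.0464, 0.0676]
tool_rot: [-1.894, -2.507, -0.0]
ft_force: [0.8, 0.4, 1.3]
grip_width: 1.002
```

```bash
python3 - <<'E'
from h import *
rel(*vp(0),.068,.277)
cv2.imwrite('pics/wrist5.png',ctrl.get_image('wrist')[:,:,::-1])
E
```

```text
t 10.15 p0 [ 0.6234 -0.0464  0.0676] turn [-0. -0. -0.] shift [ 0.0004  0.0005 -0.0004] norm 0.001 f [0.8 0.4 1.3] grip 1.002
```

View pics/wrist5.png

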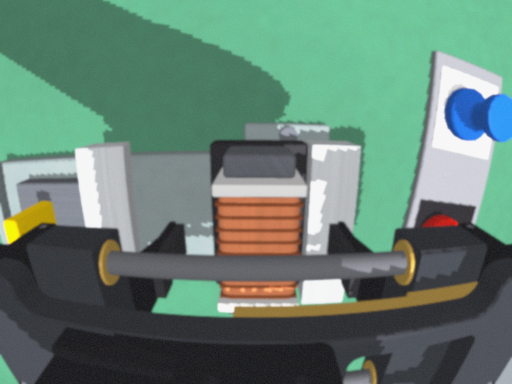

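The coil (winding at (258,240)) is centred between the fingers, and its flanges at rows 185 and 305 lie either side of the pads. I close on it.

Call:
step_arm --plan '[[[0, 0, 0], [0, 0, 0], 255], [[0, 0, 0], [0, 0, 0], 255], [[0, 0, 0], [0, 0, 0], 255], [[0, 0, 0], [0, 0, 0], 255], [[0, 0, 0], [0, 0, 0], 255], [[0, 0, 0], [0, 0, 0], 255], [[0, 0, 0], [0, 0, 0], 255], [[0, 0, 0], [0, 0, 0], 255], [[0, 0, 0], [0, 0, 0], 255], [[0, 0, 0], [0, 0, 0], 255]]' --squeeze 40

```text
time: 11.45
position: [0.6237, -0.0461, 0.0676]
tool_rot: [1.893, 2.507, 0.001]
ft_force: [0.3, 0.2, -0.9]
grip_width: 0.456
```

Call:
step_arm --plan '[[[0, 0, 0], [0, 0, -0.003], 255], [[0, 0, 0], [0, 0, -0.01], 255], [[0, 0, 0], [0, 0, -0.02], 255], [[0, 0, 0], [0, 0, -0.032], 255], [[0, 0, 0], [0, 0, -0.045], 255], [[0, 0, 0], [0, 0, -0.058], 255], [[0, 0, 0], [0, 0, -0.069], 255], [[0, 0, 0], [0, 0, -0.076], 255], [[0, 0, 0], [0, 0, -0.08], 255], [[0, 0, 0], [0, 0, -0.08], 255]]'

```text
time: 12.7
position: [0.6236, -0.0462, 0.1476]
tool_rot: [1.893, 2.507, 0.0]
ft_force: [-0.5, -0.4, -4.3]
grip_width: 0.452
```

```bash
python3 - <<'E'
from h import *
rel(.477,.2935,.1476,.0145)
for n in('side','wrist'): cv2.imwrite(f'pics/{n}6.png',ctrl.get_image(n)[:,:,::-1])
cv2.imwrite('pics/c6.png',cv2.hconcat([cv2.resize(cv2.imread('pics/side6.png')[90:290,150:350],(384,384)),cv2.imread('pics/wrist6.png')[:,60:460]]))
E
```

```text
t 12.7 p0 [ 0.6236 -0.0462  0.1476] turn [ 0.    -0.     0.263] shift [ 0.3668 -0.0481  0.    ] norm 0.37 f [-0.5 -0.4 -4.3] grip 0.452
```

View pics/c6.png

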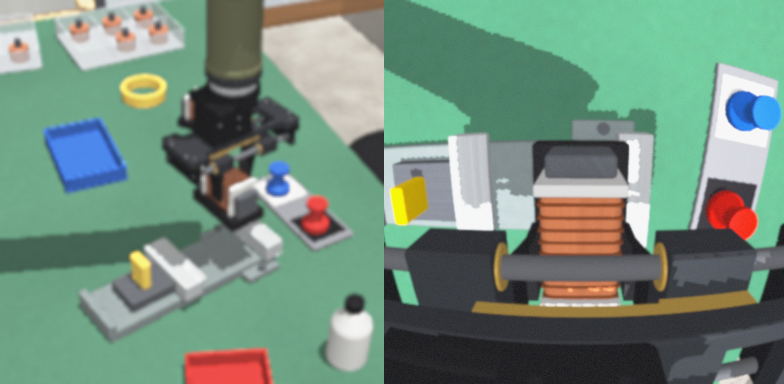

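The coil is lifted and level, the force shows its weight (about 4 N), the jaw stays open and the blue marker is still on white. I carry it to the blue tray.

Call:
step_arm --plan '[[[0, 0, 0.01], [0.012, -0.002, 0], 255], [[0, 0, 0.04], [0.045, -0.006, 0], 255], [[0, 0, 0.08], [0.09, -0.012, 0], 255], [[0, 0, 0.12], [0.14, -0.018, 0], 255], [[0, 0, 0.16], [0.19, -0.025, 0], 255], [[0, 0, 0.2], [0.24, -0.031, 0], 255], [[0, 0, 0.23], [0.288, -0.038, 0], 255], [[0, 0, 0.25], [0.328, -0.043, 0], 255], [[0, 0, 0.26], [0.356, -0.047, 0], 255], [[0, 0, 0.263], [0.367, -0.048, 0], 255]]'

```text
time: 14.05
position: [0.475, 0.2962, 0.1473]
tool_rot: [-2.201, -2.24, 0.0]
ft_force: [-0.3, -0.9, -4.6]
grip_width: 0.453
```

```bash
python3 - <<'E'
from h import *
rel(.477,.2935,.0526,.0145)
c=cal('wrist'); im=ctrl.get_image('wrist')[:,:,::-1].copy()
b=TRAY[0]; uv=proj(c,place(b,(.477,.2935,.0145)))+.5
for i in range(8):
    for j in range(i):
        if bin(i^j).count('1')==1: cv2.line(im,tuple(map(int,uv[i])),tuple(map(int,uv[j])),(0,0,255),1)
cv2.imwrite('pics/wrist7.png',im)
cv2.imwrite('pics/side7.png',ctrl.get_image('side')[:,:,::-1])
cv2.imwrite('pics/c7.png',cv2.hconcat([cv2.resize(cv2.imread('pics/side7.png')[60:260,100:300],(384,384)),im[:,60:460]]))
E
```

```text
t 14.05 p0 [0.475  0.2962 0.1473] turn [-0.001 -0.001  0.003] shift [-0.0028  0.002   0.0947] norm 0.095 f [-0.3 -0.9 -4.6] grip 0.453
```

View pics/c7.png

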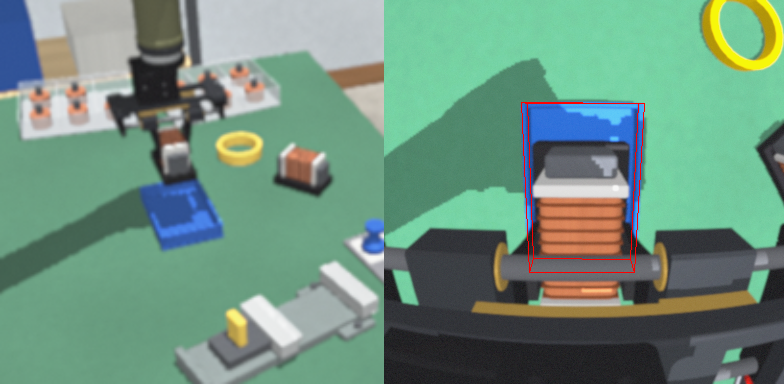

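The overlay matches the tray and the coil hangs over its middle. I lower it.

Call:
step_arm --plan '[[[0, 0, 0], [-0.001, 0.001, 0.005], 255], [[0, 0, 0], [-0.002, 0.002, 0.018], 255], [[0, 0, 0], [-0.003, 0.002, 0.035], 255], [[0, 0, 0], [-0.003, 0.002, 0.052], 255], [[0, 0, 0], [-0.003, 0.002, 0.067], 255], [[0, 0, 0], [-0.003, 0.002, 0.079], 255], [[0, 0, 0], [-0.003, 0.002, 0.087], 255], [[0, 0, 0], [-0.003, 0.002, 0.091], 255], [[0, 0, 0], [-0.003, 0.002, 0.093], 255], [[0, 0, 0], [-0.003, 0.002, 0.0935], 255]]'

```text
time: 15.4
position: [0.4793, 0.2909, 0.0544]
tool_rot: [2.206, 2.237, 0.001]
ft_force: [0.1, -0.4, -3.9]
grip_width: 0.451
```

Call:
step_arm --plan '[[[0, 0, 0], [0, 0, 0.0005], 255], [[0, 0, 0], [0, 0, 0.0008], 255], [[0, 0, 0], [0, 0, 0.0011], 255], [[0, 0, 0], [0, 0, 0.0014], 255], [[0, 0, 0], [0, 0, 0.0017], 255], [[0, 0, 0], [0, 0, 0.002], 255], [[0, 0, 0], [0, 0, 0.002], 255], [[0, 0, 0], [0, 0, 0.002], 255], [[0, 0, 0], [0, 0, 0.002], 255], [[0, 0, 0], [0, 0, 0.002], 255]]'

```text
time: 16.65
position: [0.4791, 0.2907, 0.0526]
tool_rot: [-2.206, -2.237, -0.0]
ft_force: [-2.8, -1.8, 5.8]
grip_width: 0.457
```

Contact: the force changed from −4 to +6 N at exactly the expected height. I release and retreat.

Call:
step_arm --plan '[[[0, 0, 0], [0, 0, 0], 0], [[0, 0, 0], [0, 0, 0], 0], [[0, 0, 0], [0, 0, 0], 0], [[0, 0, 0], [0, 0, 0], 0], [[0, 0, 0], [0, 0, 0], 0], [[0, 0, 0], [0, 0, 0], 0], [[0, 0, 0], [0, 0, -0.005], 0], [[0, 0, 0], [0, 0, -0.02], 0], [[0, 0, 0], [0, 0, -0.045], 0], [[0, 0, 0], [0, 0, -0.08], 0]]'

```text
time: 17.9
position: [0.4788, 0.2904, 0.1333]
tool_rot: [2.206, 2.237, -0.001]
ft_force: [-0.2, -0.5, 0.7]
grip_width: 1.001
```

Call:
step_arm --plan '[[[0, 0, 0], [0, 0, -0.03], 0], [[0, 0, 0], [0, 0, -0.06], 0], [[0, 0, 0], [0, 0, -0.09], 0], [[0, 0, 0], [0, 0, -0.1], 0], [[0, 0, 0], [0, 0, -0.1], 0], [[0, 0, 0], [0, 0, -0.1], 0], [[0, 0, 0], [0, 0, -0.1], 0], [[0, 0, 0], [0, 0, -0.1], 0], [[0, 0, 0], [0, 0, -0.1], 0], [[0, 0, 0], [0, 0, -0.1], 0]]'

```text
time: 19.15
position: [0.479, 0.2907, 0.232]
tool_rot: [2.206, 2.237, -0.0]
ft_force: [-0.4, -0.2, -0.3]
grip_width: 0.998
```

```bash
python3 - <<'E'
from h import *
for n in('scene','wrist','side'): cv2.imwrite(f'pics/{n}8.png',ctrl.get_image(n)[:,:,::-1])
cv2.imwrite('pics/c8.png',cv2.hconcat([cv2.resize(cv2.imread('pics/scene8.png')[120:320,200:440],(400,384)),cv2.resize(cv2.imread('pics/wrist8.png'),(400,384))]))
print(ctrl.get_state()['time'],ctrl.get_state()['ft_force'])
E
```

```text
19.3 [ 0.72578482 -0.52652594  0.60069753]
```

View pics/c8.png

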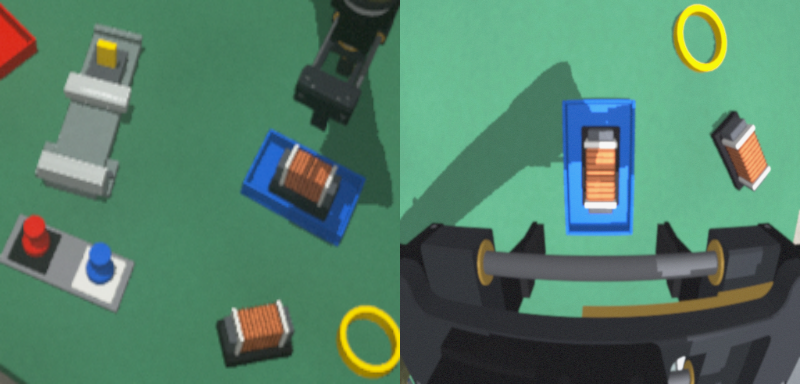

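View pics/side8.png

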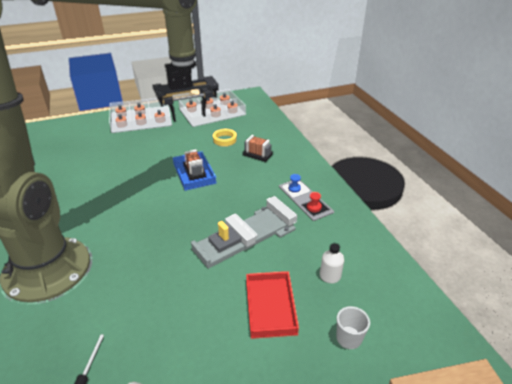

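The coil stands flat and centred in the blue tray (side view (194,168)), the jaw is open, the markers and bystanders look unmoved, and the arm is clear. I hand in the job.

```bash
python3 -c "
from bench import ctrl
print(ctrl.close_job())"
```

```text
the job is handed in; nothing more can be done
None
```

The coil is in the blue tray and I handed the job in at about 19.3 s; the hand-in gives no verdict, so these are only my own checks.

- **Verdict:** the blue marker stood on the white square, so blue was the right tray.
- **Jaw:** I pulled it open by its yellow grip. The tool moved 58.7 mm with the tab in the fingers, and the last pictures show the jaw still open.
- **Coil:** I lifted it 80 mm and carried it level. I set it down at the expected height: the vertical force went from −4 N to +6 N with the TCP at 0.0526 m, and then I released.
- **Last checks:** the pictures show the coil flat, upright and near the middle of the tray. The TCP at release was about 2–3 mm from the tray's measured centre. The gripper is clear of everything, and the markers, spare coil, bottle, pot and tape roll look unmoved.
- **Disagreements:** the fixed cameras put the vise about 3 mm off from the wrist view, which I corrected before gripping. The coil's flange outline stayed about 3 mm off the model in the wrist view; I did not correct that, and the grasp was not affected.
- **Not measured:** I judged coil tilt and bystander positions by eye only.

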